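# Load a stick into the scanner and hold its shutter open

### The job

Take the longest of the three wooden sticks out of the rack, stand it upright and fully down in the slot of the stick scanner, and let go of it. Then pull the scanner's spring-return shutter out by its upright tab until its pointer lines up with the index mark, and finish still holding it there: it must stay still at the mark, with the stick still standing in its slot. Leave the two shorter sticks in the rack and do not disturb the loose stick, the pen or the bottle lying and standing nearby.

Things in the scene. Friction and masses are not known exactly. Their poses are not given: they have to be found in the camera images.
- stick_long: The longest stick: a flat light-wood bar 22 x 10 x 140 mm, about 20 g. Origin at the centre of its foot, z along its length (up), x along its 22 mm width, y through its 10 mm thickness. It starts upright in one of the rack's three slots (any of them), with its foot 30 mm below the rack's top.
- stick_mid: A similar stick, 22 x 10 x 115 mm, same frame, upright in another rack slot. Leave it.
- stick_short: A similar stick, 22 x 10 x 90 mm, same frame, upright in another rack slot. Leave it.
- rack: Fixed grey plastic block 70 (x) x 190 (y) x 42 mm, origin at the centre of its underside. Three slots in its top at y = -60, 0 and +60 mm, each 12 mm (x) by 24 mm (y), 30 mm deep; the sticks stand with their 10 mm thickness along the rack's x. Its place and yaw vary.
- scanner: Fixed stick scanner. Origin on the table under its aluminium base plate (12 mm thick, x -195 to +115 mm, y -55 to +115 mm). On it a grey camera housing (x -45 to +105, y -52 to +28, top at z 109 mm). Its lens, in the +y side, looks at the slot block and is covered by the shutter, which pulls out along this frame's -x. Place and yaw vary.
- slot (a point): Centre of the mouth of the slot, 48 mm above the table, in the top of a white plastic block 60 x 50 x 36 mm on the scanner's base plate, beside the lens. Axes as the scanner's: z up; the slot is 23.8 mm along x and 11.8 mm along y, 28 mm deep, with a 3 mm chamfer at the mouth. A stick that is fully down has its foot 28 mm below this point.
- shutter: Steel slide. Origin: top centre of its upright pull tab, 115 mm above the table; axes as the scanner's. The tab is 12 mm (x) x 40 mm (y), 58 mm tall, 64 mm clear of the housing in +x; a 10 mm bar joins it to the shutter plate in +x, 32 mm below its top. A spring holds it home (scanner x -125 mm); it pulls out along -x up to 90 mm, needing 6 N plus 0.6 N per 10 mm, and springs back if let go.
- pointer (a point): Tip of the thin pointer (4 mm wide) that hangs from the +y edge of the shutter's tab, 29 mm above the table; it moves with the shutter. Axes as the scanner's.
- mark: The index mark: a fixed steel block 24 x 20 x 24 mm with an upright dark blade across its middle, 4 mm thick (x), 34 mm tall, on the scanner's base plate. Origin at the foot of the blade, centred on its thickness, 2 mm behind its edge that faces the pointer; axes as the scanner's. The pointer is at the mark when both have the same scanner x, which is 48 to 68 mm of pull, set anew each time.
- loose_stick: A stick 115 x 22 x 10 mm lying on the table beyond the pull tab; leave it. Origin under its centre.
- pen: A black pen, 135 mm long, lying on the table; leave it. Origin under its middle.
- spray_bottle: A white bottle, 56 mm across, 130 mm tall; leave it. Origin under its centre.
Things that resemble listed ones, but are neither listed nor needed, are in the scene too. Leave any purple or turquoise look-alike of the stick_mid alone.

How it is judged:
By the outcome, as a careful person would: the job done as asked, in the order asked, and still so for the second after the job is handed in, while the arm keeps its last pose, push and grip.
It also fails if it takes over 59 s, if anything falls off the work surface, if the arm or the gripper's body presses on something with over 40 N, if the wrist force passes 120 N, or if a joint passes its speed limit or range.

### The arm

A 7-joint arm with a two-finger parallel gripper is mounted at the origin on the work surface. World frame = base frame: x ahead of the robot, y to its left, z up, the work surface at z = 0. Lengths are in m, angles in rad, forces in N, time in s.
With the tool pointing down it reaches from about 0.35 to 0.9 m from the base axis. Payload 7.2 kg.
Tool frame: the origin (TCP) lies on the centre line of the jaws, within the pads' length; the fingertips stand ctrl.nose_length ahead of it and the grasp point (between the pads) lies 11 mm behind it (ctrl.nose_length is the distance from the TCP to the fingertips, in m); z points along the fingers, y is the line along which they close (so a half turn about z gives the same grasp; the last joint's range is limited). The gripper opens to 88 mm and grips with 3 to 60 N. Pads are 20 mm wide; open, the fingers measure 115 mm over their backs; the gripper's body (75 mm by 178 mm) begins 61 mm behind the grasp point.
Start: joints at [1.094, 0.411, -0.013, 1.596, 0.006, 1.134, -0.082], TCP at [0.248, -0.574, 0.231] pointing down, gripper open.
Joint ranges: [-2.95, 2.95], [-0.29, 1.99], [-1.47, 1.44], [0.14, 2.54], [-1.03, 4.17], [0.13, 1.85], [-2.86, 2.86]. Speed limits (rad/s): [2.39, 2.39, 3.01, 3.01, 3.14, 3.14, 3.14].

### API

Orientations are given as a unit quaternion [w, x, y, z].
In Python, from workcell import ctrl gives the robot as it stands.
- The arm moves only by the tool carry_out, never from a script. Its argument "plan" is text: rows parted by semicolons, each of 6 numbers parted by spaces: the shift along the tool's x, y, z as a fraction of full scale, then the turn, a rotation vector about the tool's x, y, z as a fraction of full scale. A call has 1 to 10 rows; each row is the pose to reach, as a shift and turn from the pose commanded when the call began, along the tool's axes at that moment, turning the shorter way round; what a row does not reach only later rows make up. Full scale, the value 1, is 0.3 m for a shift and 180 degrees for a turn. A row lasts 1/8 s, in which the tool goes at most 62.5 mm and 10.7 degrees, less where a joint would pass 70% of its speed; a pose out of reach is approached as far as the arm can. A call with a number of a shift or a turn outside -1 to 1 is refused whole. A call with a gripper value outside its range is refused whole. "hand" is the opening, from -1 (shut) to 1 (fully open), set as the call begins (left out, the last holds). The fingers move at their own pace and stop on an object; "force" is the grip in N (left out, the last holds). Time passes only in rows, so rows that repeat a pose let the fingers close. It gives the time, the measured TCP pose, the force, the opening and the grip force at its end, in the units of the state.
- ctrl.read_state(): the state, without advancing time (a new reading comes with each control period).
- ctrl.camera(name): name is "scene" or "top" or "wrist"; returns the picture (400x640x3 uint8, blue, green, red); there is no depth.
- ctrl.calibration(name): a dict with "fx", "fy", "cx", "cy" (pixels), "R" (3x3) and "t" (3): a world point X has camera coordinates R X + t; the wrist camera has in their place "tool_from_camera" (4x4, takes a point from camera to tool coordinates, whose origin is the TCP and whose axes are the flange's). Camera axes: x right, y down, z forward; pixel columns grow to the right and rows downward; lengths in m; the calibration is good to about 2 mm. A picture is of the moment at which its call begins: read the wrist's pose just before it. calibration takes no time and is no camera call.
- ctrl.sign_off(): hands the job in; it is judged then, once.
The state is a dict: "t": time; "joint_positions": joint angles; "joint_vel": joint speeds; "joint_torque": joint torques, N m; "eef_pos": TCP position; "ee_rot": TCP orientation; "contact_force": force on the tool from outside, world axes, zero at the start; "ft_torque": the same for the moment, N m; "width": finger opening in m; "grip_force": force on a finger pad.
Only numpy, scipy, OpenCV 4.12 (cv2) and the standard library are available. Lean on these libraries where they do the work, as an engineer would, in place of code of your own. Each camera call takes 0.05 s, during which the arm holds its last target. There are 200 camera calls.

## Working session

There is one attempt and no reset: what is moved stays moved. The work goes in short steps, Python scripts to look and compute and a tool call to move; the robot and the scene stay as the last step left them, time stands still between calls to the robot, and variables do not carry over. Pictures are saved under pics/ and viewed, at most 10 in all, crops included, and the job is handed in when it is done.

Besides the shell and the picture viewer there is one more tool, called after "Request:" by a JSON object that holds its "op" and its "data", one argument or row to a line. carry_out: Moves the arm, as the interface text tells. Its arguments: {"type":"object","properties":{"plan":{"type":"string"},"hand":{"type":"number"},"force":{"type":"number"}},"required":["plan"]}

```bash
mkdir -p pics; ls; python3 - <<'E'
from workcell import ctrl
import cv2,numpy as np
s=ctrl.read_state();print(s, ctrl.nose_length)
for n in("scene","top"):
    cv2.imwrite(f"pics/{n}0.png",ctrl.camera(n)); c=ctrl.calibration(n);print(n,c)
print(ctrl.calibration("wrist"))
E
```

```text
pics
{'t': 0.0, 'joint_positions': array([ 1.09376157,  0.41188747, -0.01270322,  1.59704967,  0.00559705,
        1.13433654, -0.08216073]), 'joint_vel': array([ 3.77790110e-04, -4.23393734e-04,  6.55218036e-04, -9.22671890e-05,
        5.63210178e-04,  6.23546363e-04,  6.65158257e-04]), 'joint_torque': array([ 1.77558218e-05, -5.87948227e+01,  6.41659498e-01, -2.91067457e+01,
       -5.37955365e-02,  1.84406165e-02,  2.21348887e-04]), 'eef_pos': array([ 0.24821577, -0.57303937,  0.22981458]), 'ee_rot': array([-7.91536422e-04,  9.79173545e-01,  2.03023377e-01, -2.24395444e-04]), 'contact_force': array([-0.48819886,  0.9046796 ,  0.04733361]), 'ft_torque': array([ 0.04126489, -0.00557378,  0.00157865]), 'grip_force': 0.0, 'width': 0.08802252130307994} 0.008
scene {'fx': 435.7625312528828, 'fy': 435.7625312528828, 'cx': 324.1576999145888, 'cy': 198.66294168985544, 'R': array([[ 0.65618334,  0.75447857,  0.01362051],
       [ 0.4310384 , -0.35994415, -0.82743344],
       [-0.61937818,  0.548819  , -0.56139859]]), 't': array([-0.31443063, -0.16580609,  1.53230589])}
top {'fx': 362.2609757224892, 'fy': 362.2609757224892, 'cx': 319.1975934027581, 'cy': 196.37186447706017, 'R': array([[ 0.00516767, -0.99968283,  0.02464817],
       [-0.99915321, -0.00616793, -0.04067955],
       [ 0.04081867, -0.02441708, -0.99886818]]), 't': array([-0.064664  ,  0.51151231,  1.22200418])}
{'fx': 355.804951501377, 'fy': 355.804951501377, 'cx': 318.97994997892505, 'cy': 196.57043358877388, 'tool_from_camera': array([[-7.50896615e-04, -9.63090154e-01, -2.69177993e-01,
         7.30113954e-02],
       [ 9.99999716e-01, -7.07981201e-04, -2.56509372e-04,
         7.53981865e-04],
       [ 5.64686919e-05, -2.69178109e-01,  9.63090412e-01,
        -1.55146035e-01],
       [ 0.00000000e+00,  0.00000000e+00,  0.00000000e+00,
         1.00000000e+00]])}
```

View pics/scene0.png

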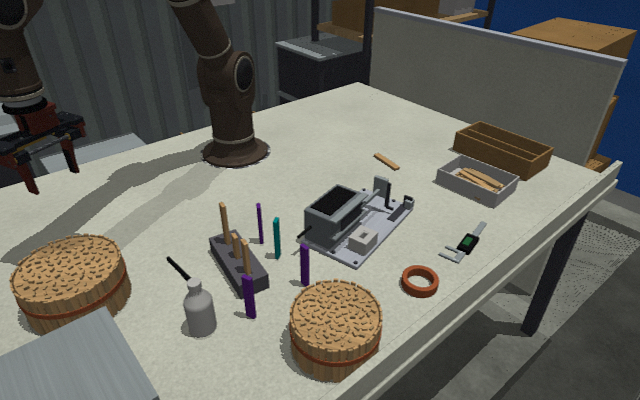

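View pics/top0.png

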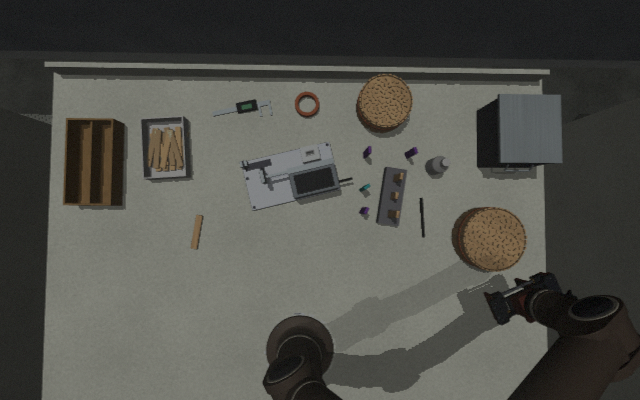

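The scene view shows the rack with three sticks, the tallest nearest the robot, at about (223,203). The top view shows the rack at (393,196) with that stick at (394,214). The slot block is at (311,153), the tab near (265,175), and the mark near (248,163).

```bash
cat > h.py <<'E'
from workcell import ctrl
import cv2,numpy as np
from scipy.spatial.transform import Rotation as Ro
def rot(q): return Ro.from_quat([q[1],q[2],q[3],q[0]])
def cam(n,s=None):
    c=ctrl.calibration(n)
    K=np.array([[c['fx'],0,c['cx']],[0,c['fy'],c['cy']],[0,0,1]])
    if n=='wrist':
        T=np.array(c['tool_from_camera']); W=np.eye(4); W[:3,:3]=rot(s['ee_rot']).as_matrix(); W[:3,3]=s['eef_pos']
        M=np.linalg.inv(W@T); return K,M[:3,:3],M[:3,3]
    return K,np.array(c['R']),np.array(c['t'])
def ray(c,p):
    K,R,t=c; d=R.T@np.linalg.inv(K)@[p[0],p[1],1]; return -R.T@t,d
def onz(c,p,z):
    o,d=ray(c,p); return o+d*(z-o[2])/d[2]
def proj(c,X):
    K,R,t=c; u=K@(R@np.asarray(X)+t); return u[:2]/u[2]
def tri(a,b):
    A=[];B=[]
    for c,p in(a,b):
        o,d=ray(c,p); d=d/np.linalg.norm(d); P=np.eye(3)-np.outer(d,d); A.append(P);B.append(P@o)
    return np.linalg.solve(sum(A),sum(B))
def snap(n,f):
    s=ctrl.read_state(); im=ctrl.camera(n); cv2.imwrite(f"pics/{f}.png",im); np.savez(f"pics/{f}.npz",p=s['eef_pos'],q=s['ee_rot']); return im
def wcam(f):
    z=np.load(f"pics/{f}.npz"); return cam('wrist',dict(eef_pos=z['p'],ee_rot=z['q']))
E
python3 - <<'E'
from h import *
T=cam('top');S=cam('scene')
np.set_printoptions(precision=4,suppress=True)
for n,p in dict(a=(399,178),b=(395,196),c=(394,214)).items():
    for z in(.102,.127,.152): 
        X=onz(T,p,z); print(n,z,X, 'scene',proj(S,X))
for p in[(243,160),(327,144),(341,190),(253,209)]:print('base',onz(T,p,.012))
print('slot',onz(T,(311,153),.048),'tab',onz(T,(265,175),.115))
print('tool',rot(ctrl.read_state()['ee_rot']).as_matrix())
im=cv2.imread('pics/top0.png')[130:230,225:435]
cv2.imwrite('pics/c0.png',cv2.resize(im,(798,380),interpolation=cv2.INTER_CUBIC))
E
```

```text
a 0.102 [ 0.5681 -0.3129  0.102 ] scene [243.4224 247.8054]
a 0.127 [ 0.5658 -0.3067  0.127 ] scene [244.232  237.2276]
a 0.152 [ 0.5635 -0.3005  0.152 ] scene [245.0575 226.4411]
b 0.102 [ 0.5108 -0.2999  0.102 ] scene [234.6867 232.8209]
b 0.127 [ 0.5097 -0.294   0.127 ] scene [235.5653 222.8686]
b 0.152 [ 0.5087 -0.2881  0.152 ] scene [236.4622 212.7089]
c 0.102 [ 0.4538 -0.2965  0.102 ] scene [223.1792 220.6933]
c 0.127 [ 0.454  -0.2907  0.127 ] scene [224.1578 211.2338]
c 0.152 [ 0.4542 -0.2849  0.152 ] scene [225.1576 201.569 ]
base [0.6339 0.1979 0.012 ]
base [ 0.6915 -0.0875  0.012 ]
base [ 0.534 -0.136  0.012]
base [0.4677 0.162  0.012 ]
slot [ 0.6542 -0.0329  0.048 ] tab [0.5732 0.1099 0.115 ]
tool [[ 0.9176  0.3975 -0.0006]
 [ 0.3975 -0.9176  0.0013]
 [-0.0001 -0.0014 -1.    ]]
```

View pics/c0.png

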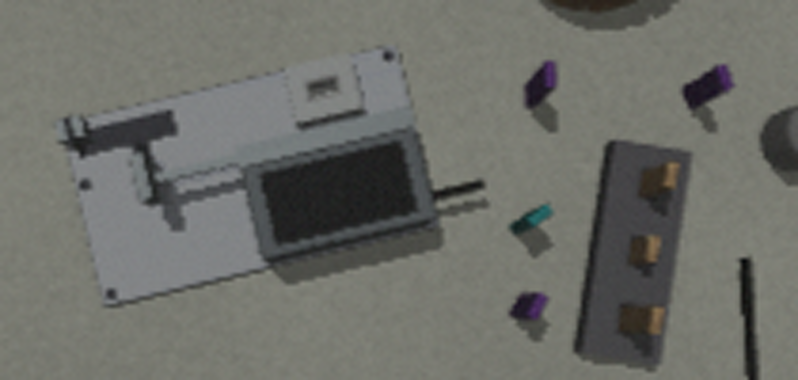

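Triangulating the stick tops confirms the longest one is in the slot nearest the robot (top at about z 0.152), with the mid one farthest away. I'll move above it with the jaws across its thickness and use the wrist camera.

Request:
{"op": "carry_out", "data": {
  "plan": "0.98 -0.59 -0.2 0 0 0.186;0.98 -0.59 -0.2 0 0 0.186;0.98 -0.59 -0.2 0 0 0.186;0.98 -0.59 -0.2 0 0 0.186;0.98 -0.59 -0.2 0 0 0.186;0.98 -0.59 -0.2 0 0 0.186;0.98 -0.59 -0.2 0 0 0.186;0.98 -0.59 -0.2 0 0 0.186;0.98 -0.59 -0.2 0 0 0.186;0.98 -0.59 -0.2 0 0 0.186",
  "hand": 1,
  "force": 25
}}

```text
t: 1.35
eef_pos: [0.4471, -0.2952, 0.2904]
ee_rot: [0.0, 0.996, -0.089, -0.0]
contact_force: [0.2, 0.1, 0.4]
width: 0.0881
grip_force: 0.0
```

```bash
python3 - <<'E'
from h import *
np.set_printoptions(precision=4,suppress=True)
snap('wrist','w1'); s=ctrl.read_state(); print(s['t'],s['eef_pos'],s['joint_positions'])
print(rot(s['ee_rot']).as_matrix()); c=wcam('w1'); print(proj(c,[.454,-.286,.152]))
E
```

```text
1.4 [ 0.4472 -0.295   0.2905] [ 0.5537  0.2145 -0.073   1.7266  0.0168  1.2014 -1.2716]
[[ 0.9843 -0.1762 -0.0004]
 [-0.1762 -0.9843  0.    ]
 [-0.0004  0.     -1.    ]]
[305.7492 180.8971]
```

View pics/w1.png

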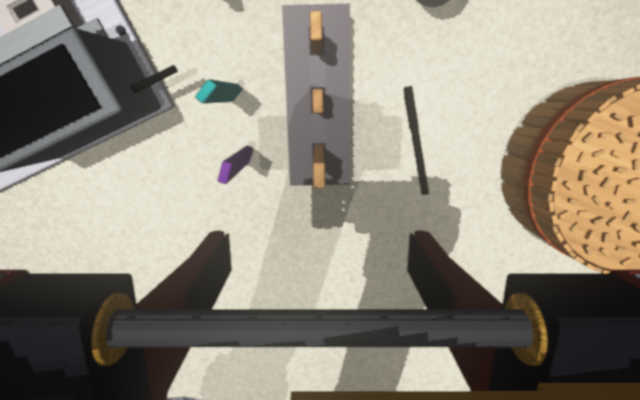

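The wrist view shows the long stick at about (319,143-188) with its top face at the lower end. The rack runs from (283,5) to (353,185), and the fingers are clear. Next I'll measure the stick's top-face corners and the rack yaw.

```bash
python3 - <<'E'
from h import *
np.set_printoptions(precision=4,suppress=True)
im=cv2.imread('pics/w1.png'); c=wcam('w1')
h=cv2.cvtColor(im,cv2.COLOR_BGR2HSV)
m=((h[...,0]>8)&(h[...,0]<25)&(h[...,1]>90)).astype(np.uint8); m[:, :295]=0;m[:,345:]=0;m[200:]=0
m=cv2.morphologyEx(m,cv2.MORPH_OPEN,np.ones((2,2)))
n,l,st,ce=cv2.connectedComponentsWithStats(m); print(st[1:],ce[1:])
for r in range(140,190,3):
    x=np.where(m[r])[0]; print(r,x.min() if len(x) else 0,x.max() if len(x) else 0, h[r,319])
# rack edges: grey low-sat darker
g=((h[...,1]<60)&(h[...,2]<135)).astype(np.uint8)
L=[];Rr=[]
for r in range(15,180,5):
    x=np.where((g|m)[r,270:370])[0]+270
    # leftmost
    L.append((x.min(),r)); 
print(L[::4]); E=[onz(c,p,.042)[:2] for p in L]; vx,vy,_,_=cv2.fitLine(np.float32(E),cv2.DIST_HUBER,0,.01,.01).ravel(); print('rack yaw',np.degrees(np.arctan2(vy,vx)))
E
```

```text
[[311  12  13  31 347]
 [313  90  12  24 254]
 [314 146  12  43 443]] [[316.4841  27.2565]
 [318.2835 101.4213]
 [319.5937 168.526 ]]
140 0 0 [175  13 114]
143 0 0 [ 6 27 93]
146 318 322 [ 15 106 101]
149 316 323 [ 15 109 103]
152 316 323 [ 15 110 104]
155 316 323 [ 15 108 104]
158 316 324 [ 15 109 103]
161 315 324 [ 15 109 108]
164 314 325 [ 16 120 189]
167 314 325 [ 16 119 203]
170 314 325 [ 16 118 203]
173 314 325 [ 16 120 198]
176 314 325 [ 16 119 193]
179 315 325 [ 16 118 190]
182 314 325 [ 16 118 181]
185 314 325 [ 16 118 183]
188 317 323 [ 17  68 123]Traceback (most recent call last):
  File "<stdin>", line 16, in <module>
    return umr_minimum(a, axis, None, out, keepdims, initial, where)
ValueError: zero-size array to reduction operation minimum which has no identity
```

```bash
python3 - <<'E'
from h import *
np.set_printoptions(precision=4,suppress=True)
im=cv2.imread('pics/w1.png'); c=wcam('w1')
h=cv2.cvtColor(im,cv2.COLOR_BGR2HSV)
m=((h[...,0]>8)&(h[...,0]<25)&(h[...,1]>80)&(h[...,2]>150)).astype(np.uint8); m[:, :295]=0;m[:,345:]=0;m[200:]=0
n,l,st,ce=cv2.connectedComponentsWithStats(m)
o=[]
for k in range(1,n):
    if st[k,4]<80: continue
    z=.152 if st[k,1]>140 else .102 if st[k,1]>80 else .127
    p=st[k,:2]+(st[k,2:4]-1)/2; X=onz(c,p,z); print(st[k],ce[k],z,X); o.append(X)
d=o[0]-o[-1]; print('yaw',np.degrees(np.arctan2(d[1],d[0])),np.linalg.norm(d[:2]))
s=ctrl.read_state(); R=rot(s['ee_rot']).as_matrix(); print('stick in tool',R.T@(o[-1]-s['eef_pos']))
E
```

```text
[310  11  12  29 334] [315.482   24.9162] 0.127 [ 0.5757 -0.3164  0.127 ]
[313  89   9  23 202] [317.0545 100.0594] 0.102 [ 0.517  -0.3069  0.102 ]
[313 163  11  24 246] [318.3171 174.2561] 0.152 [ 0.4576 -0.2972  0.152 ]
yaw -9.249801820570088 0.11963953006560828
stick in tool [0.0107 0.0003 0.1385]
```

Request:
{"op": "carry_out", "data": {
  "plan": "0.036 0.001 0 0 0 -0.005;0.036 0.001 0.2 0 0 -0.005;0.036 0.001 0.35 0 0 -0.005;0.036 0.001 0.5 0 0 -0.005;0.036 0.001 0.615 0 0 -0.005;0.036 0.001 0.615 0 0 -0.005;0.036 0.001 0.615 0 0 -0.005",
  "hand": 0,
  "force": 25
}}

```text
t: 2.28
eef_pos: [0.4595, -0.2969, 0.1072]
ee_rot: [0.0, 0.997, -0.08, 0.001]
contact_force: [0.4, 0.2, 1.0]
width: 0.0439
grip_force: 0.0
```

Request:
{"op": "carry_out", "data": {
  "plan": "0 0 0 0 0 0;0 0 0 0 0 0;0 0 0 0 0 0;0 0 0 0 0 0;0 0 0 0 0 0;0 0 0 0 0 0",
  "hand": -1,
  "force": 25
}}

```text
t: 3.02
eef_pos: [0.4586, -0.2965, 0.1065]
ee_rot: [0.0, 0.997, -0.08, 0.0]
contact_force: [-0.9, 0.6, 5.4]
width: 0.01
grip_force: 25.0
```

Grip is confirmed at 10 mm width. I'll lift, then carry the stick to above the slot while turning it.

Request:
{"op": "carry_out", "data": {
  "plan": "0 0 -0.15 0 0 0;0 0 -0.3 0 0 0;0 0 -0.52 0 0 0;0 0 -0.52 0 0 0;0.1 -0.15 -0.52 0 0 -0.06;0.18 -0.3 -0.52 0 0 -0.115;0.25 -0.45 -0.52 0 0 -0.17;0.33 -0.6 -0.52 0 0 -0.225;0.42 -0.8 -0.52 0 0 -0.28;0.5 -0.98 -0.52 0 0 -0.335"
}}

```text
t: 4.28
eef_pos: [0.6537, -0.0287, 0.2606]
ee_rot: [-0.0, 0.901, 0.434, -0.001]
contact_force: [0.2, -1.7, -1.1]
width: 0.01
grip_force: 25.0
```

Request:
{"op": "carry_out", "data": {
  "plan": "0 0 0 0 0 -0.055;0 0 0 0 0 -0.11;0 0 0 0 0 -0.165;0 0 0 0 0 -0.22;0 0 0 0 0 -0.279;0 0 0 0 0 -0.279;0 0 0 0 0 -0.279;0 0 0 0 0 -0.279"
}}

```text
t: 5.28
eef_pos: [0.6532, -0.03, 0.2619]
ee_rot: [-0.0, 0.634, 0.773, -0.0]
contact_force: [0.1, -1.6, -0.8]
width: 0.0099
grip_force: 25.0
```

```bash
python3 - <<'E'
from h import *
np.set_printoptions(precision=4,suppress=True)
snap('wrist','w2'); s=ctrl.read_state(); print(s['t'],s['eef_pos'],s['joint_positions'],s['width'],s['contact_force'])
print(rot(s['ee_rot']).as_matrix())
E
```

```text
5.325 [ 0.6533 -0.0299  0.262 ] [ 0.3368  0.4968 -0.5459  1.4508  0.2624  1.2671 -0.0371] 0.00998084517724474 [ 0.2218 -0.0112 -0.419 ]
[[-0.1955  0.9807 -0.0001]
 [ 0.9807  0.1955 -0.0001]
 [-0.0001 -0.0001 -1.    ]]
```

View pics/w2.png

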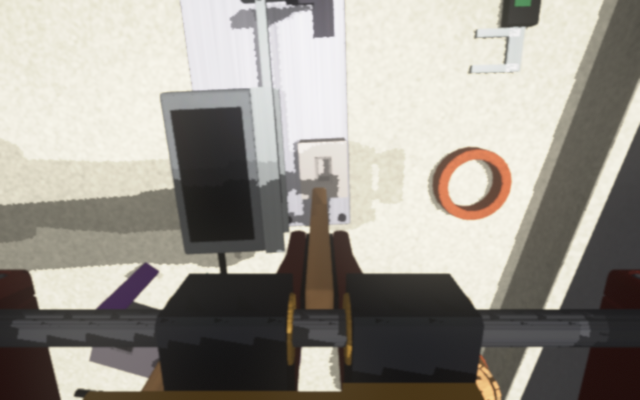

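The wrist view shows the white block at (300-347,140-182) with the slot near (323,164). The held stick's foot is at about (319,188), and the bar and tab are at the top edge near (262,10). I'll zoom on the slot and fit the plate edge for yaw.

```bash
python3 - <<'E'
from h import *
np.set_printoptions(precision=4,suppress=True,linewidth=160)
im=cv2.imread('pics/w2.png'); c=wcam('w2')
g=cv2.cvtColor(im,cv2.COLOR_BGR2GRAY).astype(int)
cv2.imwrite('pics/c2.png',cv2.resize(im[130:230,280:380],(600,600),interpolation=cv2.INTER_NEAREST))
h=cv2.cvtColor(im,cv2.COLOR_BGR2HSV)
# plate right edge: hue/sat difference; strongest horizontal gradient of sat near 347
sa=cv2.GaussianBlur(h[...,1].astype(np.float32),(5,5),0)
gx=cv2.Sobel(sa,cv2.CV_32F,1,0)
P=[]
for r in range(40,135,4):
    k=335+np.argmax(np.abs(gx[r,335:358])); P.append((k,r))
print(P)
E=np.float32([onz(c,p,.012)[:2] for p in P]); vx,vy,x0,y0=cv2.fitLine(E,cv2.DIST_HUBER,0,.001,.001).ravel(); print('edge ang',np.degrees(np.arctan2(vy,vx)),x0,y0)
E
```

```text
[(np.int64(345), 40), (np.int64(345), 44), (np.int64(345), 48), (np.int64(346), 52), (np.int64(346), 56), (np.int64(346), 60), (np.int64(346), 64), (np.int64(346), 68), (np.int64(346), 72), (np.int64(346), 76), (np.int64(346), 80), (np.int64(346), 84), (np.int64(346), 88), (np.int64(346), 92), (np.int64(346), 96), (np.int64(347), 100), (np.int64(347), 104), (np.int64(347), 108), (np.int64(347), 112), (np.int64(347), 116), (np.int64(347), 120), (np.int64(347), 124), (np.int64(347), 128), (np.int64(347), 132)]
edge ang -76.34292 0.6626351 0.06963438
```

View pics/c2.png

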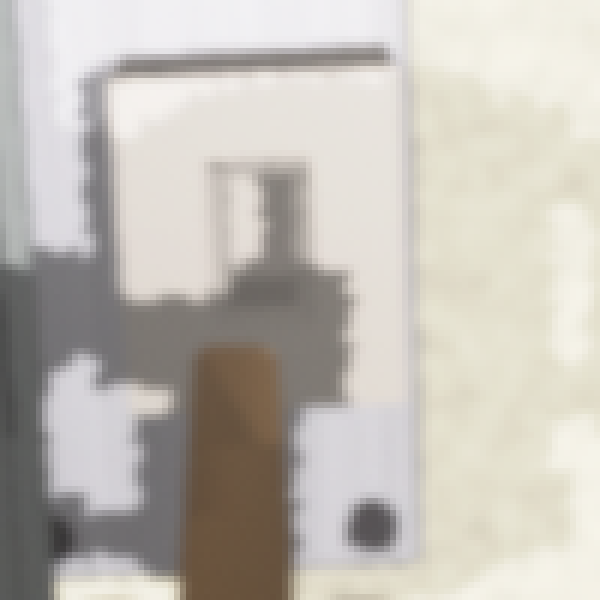

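Zoomed at 6x, the block top has corners near px (298,142.5), (346.5,141) and (347.3,196.7). The slot mouth spans cols 315.3-331.7 with its top row at 156.8, and the stick's foot edge runs (312.5-326.7,187.8).

```bash
python3 - <<'E'
from h import *
np.set_printoptions(precision=4,suppress=True,linewidth=160)
c=wcam('w2'); z=np.load('pics/w2.npz'); R=rot(z['q']).as_matrix()
tool=lambda X:R.T@(X-z['p'])
f=lambda x,y:(280+x/6-.5,130+y/6-.5)
pts=dict(TL=f(108,77),TR=f(400,66),BR=f(410,404),BL=f(122,300),sTL=f(210,163),sTR=f(310,160),sL=f(222,298),sR=f(313,270),sB=f(270,305))
for k,p in pts.items(): X=onz(c,p,.048); print(k,np.round(p,1),X,'tool',tool(X)*1e3)
for p in (f(195,347),f(280,347)): print('foot',tool(onz(c,p,.168))*1e3)
T=cam('top')
im=cv2.imread('pics/top0.png')[130:215,235:350]
# plate edge far (top of image): from top view
for p in[(243,160),(327,144),(341,190),(253,209)]:print(onz(T,p,.012))
# long lower-bar edges in wrist view: housing top edge
g=cv2.imread('pics/w2.png'); lines=cv2.createLineSegmentDetector().detect(cv2.cvtColor(g[:260,150:360],cv2.COLOR_BGR2GRAY))[0][:,0]
for l in lines:
    a=l[:2]+[150,0];b=l[2:]+[150,0]
    if np.hypot(*(a-b))>35:
        A=onz(c,a,.05)[:2];B=onz(c,b,.05)[:2];d=B-A; print(a,b,np.degrees(np.arctan2(d[1],d[0])))
E
```

```text
TL [297.5 142.3] [ 0.6255 -0.0071  0.048 ] tool [ 27.8246 -22.6617 213.8579]
TR [346.2 140.5] [0.6744 0.0045 0.048 ] tool [ 29.6733  27.5628 213.8416]
BR [347.8 196.8] [ 0.6891 -0.0541  0.048 ] tool [-30.6608  30.552  213.8396]
BL [299.8 179.5] [ 0.6349 -0.0453  0.048 ] tool [-11.5045 -20.8504 213.8567]
sTL [314.5 156.7] [ 0.6456 -0.0183  0.048 ] tool [ 12.9097  -5.1653 213.852 ]
sTR [331.2 156.2] [ 0.6625 -0.0144  0.048 ] tool [ 13.4236  12.2309 213.8463]
sL [316.5 179.2] [ 0.6522 -0.0415  0.048 ] tool [-11.1528  -3.1403 213.8509]
sR [331.7 174.5] [ 0.667  -0.0334  0.048 ] tool [ -6.1038  12.9253 213.8457]
sB [324.5 180.3] [ 0.6608 -0.0411  0.048 ] tool [-12.4285   5.3619 213.8481]
foot [10.081  -5.4964 93.852 ]
foot [10.0748  4.7228 93.8487]
[0.6339 0.1979 0.012 ]
[ 0.6915 -0.0875  0.012 ]
[ 0.534 -0.136  0.012]
[0.4677 0.162  0.012 ]
[265.7317 249.9594] [225.7216 252.2865] -165.19521996693808
[328.7823 190.6647] [328.2642 231.9082] -79.07882974781367
[183.9994 251.9356] [158.5631  94.3043] 103.86435739139152
[345.6147 140.4014] [298.1583 142.5951] -166.16864810453697
[299.402  138
[... 288 characters left out ...]
362  10.5158] [262.1471  85.7097] -76.0758788693563
[277.7943 177.0067] [265.4914  29.282 ] 104.07378285753427
[250.1817  89.3004] [257.1347 164.4666] -76.25324555266418
[274.0778  90.5497] [280.4116 170.6419] -76.02622026605249
[268.6171  29.3366] [273.0212  85.7307] -76.11442426411773
[279.2691  85.7198] [285.0365 168.1662] -76.33180728638777
[253.1099 239.0541] [190.5721 242.0016] -165.90315389962714
[347.0486 198.1214] [345.9208 143.1189] 103.5374282114945
[343.8627  59.3882] [342.3519   0.6127] 103.84001511765317
[246.8884  90.908 ] [191.8933  93.5116] -166.21526937620467
[259.2133 189.2731] [264.4896 245.6143] -76.19904555660548
[284.9226  93.1722] [288.3626 144.359 ] -76.2736645180342
```

Request:
{"op": "carry_out", "data": {
  "plan": "-0.0023 0.015 0 0 0 -0.0143;-0.0023 0.015 0.1 0 0 -0.0143;-0.0023 0.015 0.2 0 0 -0.0143;-0.0023 0.015 0.3 0 0 -0.0143;-0.0023 0.015 0.37 0 0 -0.0143;-0.0023 0.015 0.37 0 0 -0.0143;-0.0023 0.015 0.37 0 0 -0.0143;-0.0023 0.015 0.37 0 0 -0.0143"
}}

```text
t: 6.32
eef_pos: [0.6586, -0.0297, 0.1525]
ee_rot: [0.001, 0.616, 0.788, 0.001]
contact_force: [-0.7, -0.0, 0.1]
width: 0.0098
grip_force: 25.0
```

```bash
python3 - <<'E'
from h import *
np.set_printoptions(precision=4,suppress=True)
im=snap('wrist','w3'); s=ctrl.read_state(); print(s['t'],s['eef_pos'],s['contact_force'])
R=rot(s['ee_rot']).as_matrix();print(R)
c=wcam('w3'); X=s['eef_pos']+R@[11e-3,0,s['eef_pos'][2]-.057]; print(proj(c,X))
cv2.imwrite('pics/c3.png',cv2.resize(im[80:280,220:420],(600,600),interpolation=cv2.INTER_NEAREST))
E
```

```text
6.375 [ 0.6584 -0.0297  0.1524] [-0.1651 -0.0263 -0.1179]
[[-0.2406  0.9706  0.0018]
 [ 0.9706  0.2406 -0.0001]
 [-0.0005  0.0017 -1.    ]]
[319.4669 185.5948]
```

View pics/c3.png

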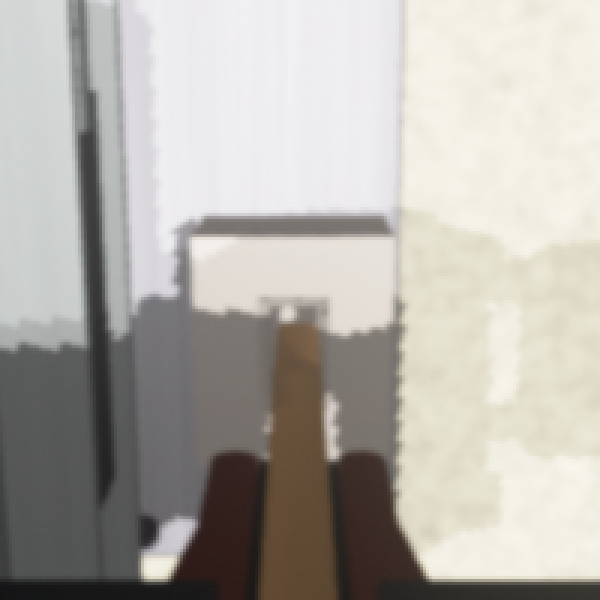

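The close view shows the slot mouth at crop cols 261-330, rows from 298. The foot's end is at cols 276-321, row 323, so it is less than 1 mm too far along +y. I'll compute the residual.

```bash
python3 - <<'E'
from h import *
np.set_printoptions(precision=4,suppress=True)
c=wcam('w3'); z=np.load('pics/w3.npz'); R=rot(z['q']).as_matrix()
tool=lambda X:1e3*R.T@(X-z['p'])
f=lambda x,y:(220+x/3-.5,80+y/3-.5)
for n,p,h in(('sL',(261,298),.048),('sR',(330,298),.048),('bTL',(190,236),.048),('bTR',(394,236),.048),('fL',(276,323),.058),('fR',(321,323),.058)): print(n,tool(onz(c,f(*p),h)))
E
```

```text
sL [ 13.9756  -9.8233 104.4892]
sR [ 13.956    7.3639 104.5228]
bTL [ 29.5593 -27.0668 104.4466]
bTR [ 29.5075  22.9451 104.5444]
fL [10.0621 -5.9075 94.499 ]
fR [10.0493  4.94   94.5202]
```

Request:
{"op": "carry_out", "data": {
  "plan": "0.0007 -0.0037 0 0 0 0;0.0007 -0.0037 0.02 0 0 0;0.0007 -0.0037 0.035 0 0 0;0.0007 -0.0037 0.05 0 0 0;0.0007 -0.0037 0.065 0 0 0;0.0007 -0.0037 0.08 0 0 0;0.0007 -0.0037 0.08 0 0 0"
}}

```text
t: 7.25
eef_pos: [0.6567, -0.0298, 0.1267]
ee_rot: [-0.0, 0.616, 0.788, -0.0]
contact_force: [1.3, 0.2, -0.3]
width: 0.0101
grip_force: 25.0
```

The foot is 16 mm into the slot with almost no force, so I'll go all the way down.

Request:
{"op": "carry_out", "data": {
  "plan": "0 0 0.01 0 0 0;0 0 0.02 0 0 0;0 0 0.03 0 0 0;0 0 0.038 0 0 0;0 0 0.042 0 0 0;0 0 0.042 0 0 0;0 0 0.042 0 0 0"
}}

```text
t: 8.12
eef_pos: [0.6567, -0.0298, 0.1148]
ee_rot: [0.0, 0.616, 0.788, -0.0]
contact_force: [-2.0, -0.1, 2.8]
width: 0.0098
grip_force: 25.0
```

Request:
{"op": "carry_out", "data": {
  "plan": "0 0 0.004 0 0 0;0 0 0.006 0 0 0;0 0 0.006 0 0 0"
}}

```text
t: 8.5
eef_pos: [0.6568, -0.0298, 0.1147]
ee_rot: [0.0, 0.616, 0.788, -0.0]
contact_force: [-4.7, -0.1, 16.2]
width: 0.0101
grip_force: 25.0
```

Bottomed out, with the z force rising and no travel. I'll release with a small opening and rise.

Request:
{"op": "carry_out", "data": {
  "plan": "0 0 -0.004 0 0 0;0 0 -0.004 0 0 0;0 0 -0.004 0 0 0;0 0 -0.004 0 0 0",
  "hand": -0.4
}}

```text
t: 9.0
eef_pos: [0.6566, -0.0299, 0.1136]
ee_rot: [-0.0, 0.616, 0.788, -0.0]
contact_force: [0.3, -0.5, -0.2]
width: 0.0265
grip_force: 0.0
```

Request:
{"op": "carry_out", "data": {
  "plan": "0 0 -0.1 0 0 0;0 0 -0.2 0 0 0;0 0 -0.3 0 0 0;0 0 -0.45 0 0 0;0 0 -0.6 0 0 0;0.2 0 -0.6 0 0 0;0.3 -0.05 -0.6 0 0 0;0.3 -0.05 -0.6 0 0 0;0.3 -0.05 -0.6 0 0 0"
}}

```text
t: 10.12
eef_pos: [0.6209, 0.0529, 0.2939]
ee_rot: [0.0, 0.616, 0.787, -0.0]
contact_force: [0.7, -0.7, 0.3]
width: 0.0264
grip_force: 0.0
```

```bash
python3 - <<'E'
from h import *
np.set_printoptions(precision=4,suppress=True)
im=snap('wrist','w4'); s=ctrl.read_state(); print(s['t'],s['eef_pos'],s['contact_force'])
print(rot(s['ee_rot']).as_matrix())
E
```

```text
10.175 [0.621  0.0524 0.2937] [-0.5076 -0.6698 -0.6243]
[[-0.2391  0.971  -0.    ]
 [ 0.971   0.2391 -0.0007]
 [-0.0007 -0.0002 -1.    ]]
```

View pics/w4.png

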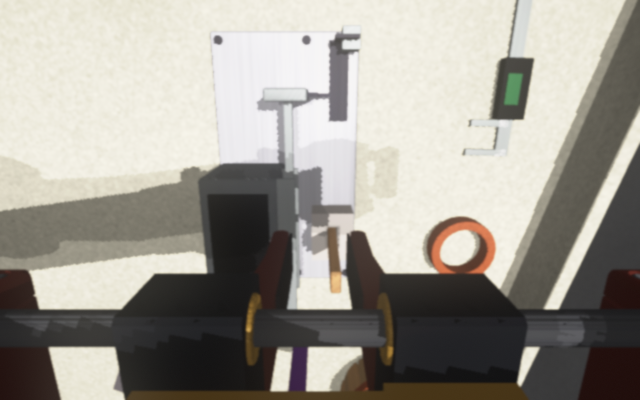

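The stick is standing in its slot at (334,225-290). The tab top is at about (264-307,88-101), its pointer reaches out to (330,96), and the mark block is at (350,40). Next I'll locate the tab for the grasp.

```bash
python3 - <<'E'
from h import *
np.set_printoptions(precision=4,suppress=True)
c=wcam('w4'); z=np.load('pics/w4.npz'); R=rot(z['q']).as_matrix()
im=cv2.imread('pics/w4.png')
a=np.radians(-76.15); ex=np.array([np.cos(a),np.sin(a),0]); ey=np.array([-ex[1],ex[0],0])
L=cv2.createLineSegmentDetector().detect(cv2.cvtColor(im[15:130,240:380],cv2.COLOR_BGR2GRAY))[0][:,0]
for l in L:
    if np.hypot(*(l[:2]-l[2:]))>8: print(np.round(l+[240,15,240,15],1))
tab=onz(c,(285.5,95),.115); print('tab',tab)
for k in(np.array([0,0,0]),):
    print('tool',R.T@(tab-z['p']))
cv2.imwrite('pics/c4.png',cv2.resize(im[15:125,250:380],(780,660)[:2],interpolation=cv2.INTER_NEAREST)[:600])
E
```

```text
[334.8  31.8 334.1  41.9]
[359.4  39.7 344.4  39.6]
[341.8  49.1 359.4  47.9]
[344.4 120.7 328.1 120.8]
[306.8  91.8 327.   93.3]
[329.1  91.9 328.9  44.4]
[347.7  55.6 346.6 119.3]
[328.5 120.7 329.   98.1]
[327.   97.7 310.7  98.6]
[358.   51.4 348.3  53.8]
[336.9  33.7 355.7  33.4]
[312.4 100.  293.  107.7]
[306.   99.5 304.5  89.4]
[263.2  99.  304.4  99.8]
[291.7 102.1 290.  110.5]
[256.1 101.3 263.6  96.3]
[276.9 109.6 258.1 110. ]
[276.6 128.1 276.7 110.6]
[283.1 106.8 283.8 128.2]
[264.4  86.4 305.6  86.6]
[293.2 111.9 293.7 128.1]
[290.6 128.1 289.9 110.6]
[354.8 128.1 354.5 109.4]
[355.4 105.6 356.4  54.4]
[301.9  89.4 265.6  89.4]
[298.1  32.5 264.4  32.8]
[261.9  31.8 251.9  32.5]
[324.4  32.8 313.1  32.5]
tab [0.5732 0.1178 0.115 ]
tool [ 0.0747 -0.0307  0.1788]
```

View pics/c4.png

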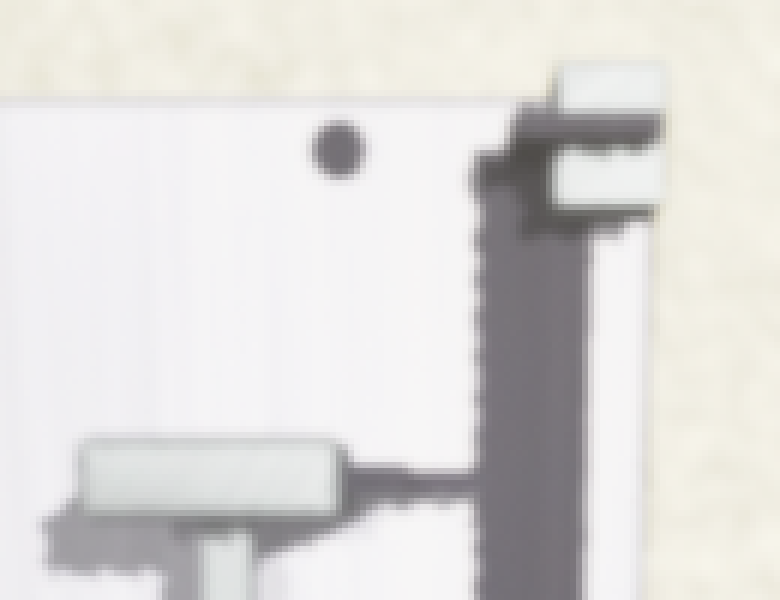

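The tab top centre is at px (285,94) and the mark block is at upper right with its dark blade at crop row ~130. I'll move over the tab, turning 90° so the jaws close along the pull axis and the camera ends up on the pointer side.

Request:
{"op": "carry_out", "data": {
  "plan": "0.1 -0.03 0 0 0 0.055;0.2 -0.08 0 0 0 0.11;0.252 -0.103 0 0 0 0.165;0.252 -0.103 0 0 0 0.22;0.252 -0.103 0 0 0 0.275;0.252 -0.103 0 0 0 0.33;0.252 -0.103 0.1 0 0 0.385;0.252 -0.103 0.2 0 0 0.44;0.252 -0.103 0.25 0 0 0.5;0.252 -0.103 0.25 0 0 0.5",
  "hand": 0.15
}}

```text
t: 11.42
eef_pos: [0.5722, 0.1185, 0.2175]
ee_rot: [0.0, 0.993, 0.121, -0.001]
contact_force: [-0.8, 0.2, -0.0]
width: 0.0502
grip_force: 0.0
```

Request:
{"op": "carry_out", "data": {
  "plan": "0 0 0 0 0 0;0 0 0 0 0 0;0 0 0 0 0 0"
}}

```text
t: 11.8
eef_pos: [0.5726, 0.1197, 0.2195]
ee_rot: [-0.0, 0.993, 0.122, 0.0]
contact_force: [-0.2, 0.8, 0.6]
width: 0.0504
grip_force: 0.0
```

```bash
python3 - <<'E'
from h import *
np.set_printoptions(precision=4,suppress=True)
im=snap('wrist','w5'); s=ctrl.read_state(); print(s['t'],s['eef_pos'],s['joint_positions'])
print(rot(s['ee_rot']).as_matrix())
E
```

```text
11.85 [0.5725 0.1197 0.2194] [-0.0376  0.3755 -0.3298  1.6943  0.1342  1.0932 -1.7346]
[[ 0.9704  0.2415  0.0008]
 [ 0.2415 -0.9704  0.0002]
 [ 0.0008  0.     -1.    ]]
```

View pics/w5.png

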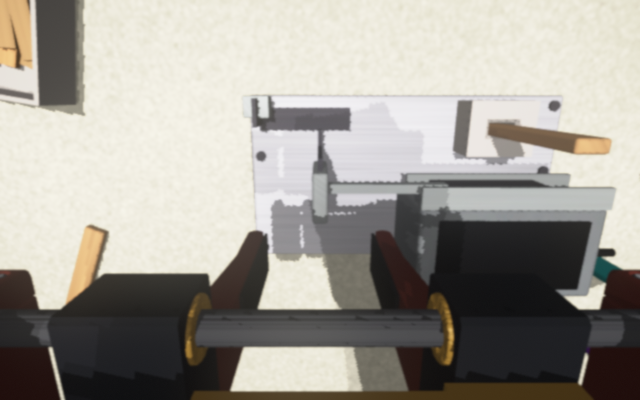

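Picture budget is used up, so I'll work numerically from here. This view shows the tab at cols 313-326, rows 165-222, between the open fingers. The pointer hangs at col ~320, rows 130-165, and the mark is at cols 244-272, rows 95-125.

```bash
python3 - <<'E'
from h import *
np.set_printoptions(linewidth=220,precision=4,suppress=True)
g=cv2.cvtColor(cv2.imread('pics/w5.png'),cv2.COLOR_BGR2GRAY)
print('cols 308..332'); 
for r in list(range(124,168,4))+[180,200,215,225]: print(r,g[r,308:333])
print('rows col 320',g[155:232:2,320])
print('mark cols 240..276')
for r in range(92,136,2): print(r,g[r,240:277])
E
```

```text
cols 308..332
124 [95 94 96 94 95 95 95 95 95 94 94 94 95 94 95 94 94 94 94 94 94 94 94 94 94]
128 [101  99  97  95  96  96  98  99  97  95  93  90  92  92  94  95  96  96  95  96  98  99  98  97  95]
132 [227 226 225 222 217 213 218 223 218 191 148 111 100 106 124 158 195 217 221 218 219 224 225 225 223]
136 [225 225 225 225 225 225 225 224 217 192 148 110  99 103 115 132 162 197 218 225 225 225 225 225 225]
140 [227 227 227 227 227 228 227 227 219 194 149 110  99 104 124 158 197 220 227 227 227 227 228 227 228]
144 [225 225 226 225 225 226 226 225 217 191 145 106  95 100 114 133 164 197 219 225 226 226 226 226 226]
148 [223 223 222 223 222 223 223 221 210 173 117  78  70  81 103 135 175 206 219 222 223 223 223 222 223]
152 [221 222 221 221 222 222 221 220 209 173 116  77  69  77  96 113 128 149 176 201 216 220 221 221 221]
156 [223 223 223 222 223 223 224 222 209 169 110  73  68  75  92 109 118 120 122 131 159 194 216 222 223]
160 [224 224 224 223 222 216 207 196 181 149 112  93  91  93  97 104 110 114 117 119 122 127 145 178 207]
164 [219 220 218 213 194 157 119 104 100  95  91  8
[... 3352 characters left out ...]
130 141 152 143 119  97  85  82  82  89  98 105 108 108 108 107 108 108 107 108 108]
128 [240 240 240 241 240 240 240 239 239 236 227 217 218 222 223 226 229 232 229 199 145 105  87  83  85  89  96 104 108 112 113 114 112 111 109 108 109]
130 [242 242 242 241 240 239 239 239 239 237 228 220 227 230 231 232 232 233 229 210 173 141 122 115 113 112 118 138 160 182 199 203 194 182 176 170 168]
132 [240 241 241 240 240 240 239 239 238 232 217 204 211 222 227 227 227 227 227 226 221 214 207 204 197 185 181 198 217 225 229 231 231 232 235 237 237]
134 [239 239 239 239 240 240 240 240 239 234 220 204 207 219 225 226 226 226 226 226 226 226 226 225 225 224 223 224 225 225 226 226 226 228 231 236 238]
```

```bash
cat >> h.py <<'E'
a=np.radians(-76.15); ex=np.array([np.cos(a),np.sin(a),0]); ey=np.array([-ex[1],ex[0],0])
def sx(c,p,z): X=onz(c,p,z); return np.array([X@ex,X@ey])*1e3
E
python3 - <<'E'
from h import *
np.set_printoptions(precision=2,suppress=True)
c=wcam('w5')
print('blade top L',sx(c,(251.8,118),.046),'R',sx(c,(256.2,118),.046),'tip',sx(c,(253.9,125.5),.046))
print('block top L',sx(c,(241.3,108),.036),'R',sx(c,(267.7,106),.036))
for z in(.029,.05,.08):print('pointer L',sx(c,(317.7,136),z),'tip row130',sx(c,(319.5,130),z))
print('tab L',sx(c,(311.5,185),.115),'R',sx(c,(325.8,185),.115),'y',sx(c,(320,173),.115),sx(c,(320,216),.115))
print('slot',np.array([.6567,-.0298,0])@ex*1e3,'stick y',np.array([.6567,-.0298,0])@ey*1e3)
s=ctrl.read_state();p=s['eef_pos'];print('tcp',p@ex*1e3,p@ey*1e3)
E
```

```text
blade top L [-39.2  639.65] R [-35.23 639.66] tip [-37.62 632.99]
block top L [-50.31 648.13] R [-25.84 649.96]
pointer L [ 20.3  621.88] tip row130 [ 22.02 627.58]
pointer L [ 20.37 624.05] tip row130 [ 21.99 629.41]
pointer L [ 20.47 627.15] tip row130 [ 21.94 632.01]
tab L [ 15.96 594.29] R [ 26.7 594.3] y [ 22.32 603.48] [ 22.4  569.76]
slot 186.13498576444948 stick y 630.4733912501526
tcp 20.793218601270645 584.5411964610889
```

Pull needed is about 59.7 mm (pointer at scanner-x coordinate +22.2, blade at about −37.5). I'll descend, keeping the tips above the bar, and grip the tab.

Request:
{"op": "carry_out", "data": {
  "plan": "0.004 0.003 0 0 0 0;0.004 0.003 0.1 0 0 0;0.004 0.003 0.2 0 0 0;0.004 0.003 0.28 0 0 0;0.004 0.003 0.34 0 0 0;0.004 0.003 0.38 0 0 0;0.004 0.003 0.4 0 0 0;0.004 0.003 0.4 0 0 0;0.004 0.003 0.4 0 0 0"
}}

```text
t: 12.98
eef_pos: [0.5741, 0.1193, 0.0996]
ee_rot: [-0.0, 0.993, 0.121, 0.001]
contact_force: [-0.0, -0.2, 0.1]
width: 0.0502
grip_force: 0.0
```

Request:
{"op": "carry_out", "data": {
  "plan": "0 0 0 0 0 0;0 0 0 0 0 0;0 0 0 0 0 0;0 0 0 0 0 0;0 0 0 0 0 0;0 0 0 0 0 0",
  "hand": -1,
  "force": 50
}}

```text
t: 13.72
eef_pos: [0.5736, 0.1195, 0.099]
ee_rot: [-0.0, 0.993, 0.121, 0.0]
contact_force: [-1.1, 1.2, 0.4]
width: 0.0116
grip_force: 50.0
```

```bash
python3 - <<'E'
from h import *
np.set_printoptions(linewidth=220,precision=3,suppress=True)
im=snap('wrist','w6'); s=ctrl.read_state(); p=s['eef_pos'];print(s['t'],p,p@ex*1e3,p@ey*1e3,s['contact_force'],s['width'],s['grip_force'])
c=wcam('w6'); o=p+0
for n,d,z in(('ptr tip',(0,43),.029),('ptr edge',(0,20),.08),('mark',(-60,54),.046)):
    X=p+ex*d[0]*1e-3+ey*d[1]*1e-3; X[2]=z; print(n,proj(c,X))
E
```

```text
13.775 [0.574 0.119 0.099] 21.306093759910286 585.5343295525394 [-0.436  1.697  0.716] 0.011733769186423871 50.00025987625122
ptr tip [317.911 146.682]
ptr edge [317.587 205.047]
mark [213.991 131.468]
```

The tab is gripped at 11.7 mm width and 50 N. I'll pull about 52 mm, then measure against the mark.

Request:
{"op": "carry_out", "data": {
  "plan": "0 -0.02 0 0 0 0;0 -0.04 0 0 0 0;0 -0.065 0 0 0 0;0 -0.09 0 0 0 0;0 -0.115 0 0 0 0;0 -0.14 0 0 0 0;0 -0.16 0 0 0 0;0 -0.175 0 0 0 0;0 -0.175 0 0 0 0;0 -0.175 0 0 0 0"
}}

```text
t: 15.02
eef_pos: [0.5619, 0.1669, 0.099]
ee_rot: [0.002, 0.993, 0.12, 0.0]
contact_force: [0.5, -8.4, 2.3]
width: 0.0119
grip_force: 50.0
```

```bash
python3 - <<'E'
from h import *
np.set_printoptions(linewidth=250,precision=3,suppress=True)
im=snap('wrist','w7'); s=ctrl.read_state(); p=s['eef_pos'];print(s['t'],p,p@ex*1e3,p@ey*1e3,s['contact_force'],s['width'],s['grip_force'])
print(rot(s['ee_rot']).as_matrix()[:,0])
g=cv2.cvtColor(im,cv2.COLOR_BGR2GRAY)
c=wcam('w7')
for n,x,y,z in(('ptr tip',21.5-52.5,628,.029),('mark',-37.5,633,.046),('markfoot',-37.5,633,.012)):
    print(n,proj(c,ex*x*1e-3+ey*y*1e-3+[0,0,z]))
print('cols 285..340')
for r in range(100,176,4): print(r,g[r,285:340:1])
E
```

```text
15.075 [0.562 0.167 0.099] -27.447884761374276 585.4710112070269 [ 1.996 -7.987  2.578] 0.011807849150226014 50.02384543418884
[ 0.971  0.238 -0.   ]
ptr tip [311.68  147.359]
mark [299.995 142.776]
markfoot [302.391 136.529]
cols 285..340
100 [226 226 225 224 223 223 222 223 223 222 213 186 151 134 129 127 126 127 139 168 195 213 222 224 224 223 223 224 223 222 221 221 220 213 194 180 199 226 232 234 235 236 236 236 236 236 236 236 236 236 236 235 235 235 236]
104 [224 224 224 224 223 223 222 221 221 218 208 176 130 105 101 101 101  97  93 101 126 162 197 217 223 223 222 221 221 221 221 220 219 214 197 167 148 153 168 184 205 224 231 232 232 233 232 232 232 233 232 232 232 233 232]
108 [222 221 221 222 223 222 221 221 220 218 206 174 128 105 101 101 100  98  98 112 145 185 211 220 221 221 221 221 220 220 219 219 218 214 197 164 133 132 143 162 197 226 233 236 236 236 236 236 236 236 236 236 236 236 236]
112 [224 223 221 219 218 219 219 220 219 218 207 176 132 107 102 102 102  99 101 124 165 196 210 214 216 217 218 219 219 218 219 218 216 212 195 163 136 133 149 181 210 224 227 227 2
[... 2733 characters left out ...]
2 212 213 212 213 213]
164 [206 203 190 174 171 182 199 209 213 214 214 214 214 214 214 214 214 214 214 214 214 214 214 214 214 214 214 213 212 202 171 123  92  83  83  84  89 102 116 135 155 175 196 210 214 215 215 215 214 215 214 215 214 215 215]
168 [207 206 197 177 167 179 196 206 211 212 212 212 212 212 211 212 211 211 211 212 211 211 210 210 210 210 211 210 209 199 168 122  91  83  82  83  89  99 107 119 144 180 202 209 209 210 209 210 210 210 210 209 210 210 210]
172 [211 209 201 180 167 174 189 201 206 208 208 208 208 208 208 208 208 208 208 208 207 207 208 208 207 208 207 208 206 196 161 111  76  67  65  68  77  92 106 126 158 184 199 206 208 209 208 209 209 208 208 209 208 209 208]
```

```bash
python3 - <<'E'
from h import *
c=wcam('w7')
print('blade',sx(c,(296.8,125),.046),sx(c,(296.8,140),.046),'block L', 'ptr',[sx(c,(315.4,160),z) for z in(.029,.04,.08)])
g=cv2.cvtColor(cv2.imread('pics/w7.png'),cv2.COLOR_BGR2GRAY); print(g[110,260:290],g[120,260:290])
E
```

```text
blade [-39.17324846 643.18285019] [-39.33108349 634.61150464] block L ptr [array([-28.68251668, 619.92585567]), array([-28.61004182, 621.81941304]), array([-28.34649686, 628.70507621])]
[233 232 232 231 231 231 232 233 233 234 233 233 232 230 230 230 232 232
 231 228 216 209 217 224 225 223 221 220 220 221] [231 231 231 231 231 230 230 231 230 231 230 230 230 229 229 229 229 230
 230 227 217 204 204 210 212 213 213 216 218 220]
```

Request:
{"op": "carry_out", "data": {
  "plan": "0 -0.012 0 0 0 0;0 -0.024 0 0 0 0;0 -0.035 0 0 0 0;0 -0.035 0 0 0 0;0 -0.035 0 0 0 0;0 -0.035 0 0 0 0"
}}

```text
t: 15.82
eef_pos: [0.5594, 0.1767, 0.0989]
ee_rot: [0.002, 0.993, 0.12, 0.0]
contact_force: [1.9, -8.4, 2.1]
width: 0.0119
grip_force: 50.0
```

```bash
cat > m.py <<'E'
from h import *
import sys
np.set_printoptions(linewidth=250,precision=3,suppress=True)
f=sys.argv[1]
im=snap('wrist',f); s=ctrl.read_state(); p=s['eef_pos'];print(s['t'],p,p@ex*1e3,p@ey*1e3,s['contact_force'],s['width'])
g=cv2.cvtColor(im,cv2.COLOR_BGR2GRAY)
print('cols 300..340')
for r in range(108,180,4): print(r,g[r,300:340])
E
python3 m.py w8
```

```text
15.875 [0.559 0.177 0.099] -37.65469315116743 585.4386522692442 [ 1.15  -8.598  2.616] 0.011373253655012731
cols 300..340
108 [221 222 220 218 219 219 219 220 219 218 218 217 215 203 171 127 103 100 100 100 103 115 142 181 206 215 216 216 217 216 215 214 214 214 213 210 197 170 146 145]
112 [219 223 223 221 219 217 216 217 217 217 217 216 214 203 170 127 104 101 100 101 106 127 160 186 201 208 212 213 214 214 214 213 214 213 212 207 193 163 139 152]
116 [212 216 218 219 220 220 218 215 213 213 213 214 213 202 170 127 104 101 100 100 100 101 107 129 165 193 205 209 210 210 210 211 211 211 210 206 189 151 106  85]
120 [208 210 211 212 214 215 217 218 216 214 212 211 209 199 167 124 101  97  97  97  98 105 127 163 191 205 208 207 207 206 206 207 208 208 209 205 189 152 104  77]
124 [205 207 208 207 208 208 209 211 213 215 214 213 209 197 165 122  99  96  95  96 103 125 160 188 201 203 205 205 205 205 205 204 203 204 204 198 176 136  92  75]
128 [199 198 197 197 197 197 197 196 196 196 197 199 198 188 160 123 101  97  96  96  96  98 107 126 148 170 184 190 191 192 192 193 192 190 188 182
[... 1309 characters left out ...]
209 209 208 209 209 209 209 209 209]
164 [203 199 184 171 171 184 199 208 211 212 211 212 211 210 200 169 122  92  84  83  84  90 103 127 163 193 206 210 211 211 211 211 211 211 211 211 211 211 211 211]
168 [205 200 185 169 169 183 197 206 209 210 209 209 208 207 198 167 121  91  83  82  83  89  98 107 118 143 178 200 207 208 208 208 208 208 208 208 208 208 208 208]
172 [207 200 182 165 164 177 191 201 204 205 205 205 205 204 192 159 109  76  67  67  68  77  92 111 138 172 196 204 205 205 204 205 205 205 205 204 205 205 205 205]
176 [202 195 178 163 164 178 191 201 204 205 205 205 204 199 182 145  96  66  59  58  59  68  86 101 109 126 158 186 200 204 204 205 205 205 205 205 205 206 205 205]
```

```bash
python3 - <<'E'
from h import *
c=wcam('w8')
print('blade L',sx(c,(314.45,124),.046),sx(c,(314.5,142),.046),sx(c,(314.5,142),.036),'ptr L',[sx(c,(315.45,160),z) for z in(.029,.05,.08)])
E
```

```text
blade L [-39.16230902 643.68776885] [-39.18765355 633.39333381] [-39.27357135 632.17924052] ptr L [array([-38.78732017, 619.8856157 ]), array([-38.65787883, 623.50307178]), array([-38.47296262, 628.67086618])]
```

Request:
{"op": "carry_out", "data": {
  "plan": "0 -0.002 0 0 0 0;0 -0.002 0 0 0 0;0 -0.002 0 0 0 0;0 -0.002 0 0 0 0;0 -0.002 0 0 0 0;0 -0.002 0 0 0 0"
}}

```text
t: 16.62
eef_pos: [0.5593, 0.1771, 0.0989]
ee_rot: [0.002, 0.993, 0.12, 0.0]
contact_force: [0.4, -9.9, 2.5]
width: 0.0118
grip_force: 50.0
```

```bash
python3 - <<'E'
from h import *
np.set_printoptions(precision=4,suppress=True)
im=snap('wrist','w9'); g=cv2.cvtColor(im,cv2.COLOR_BGR2GRAY).astype(float); c=wcam('w9')
def e(r,x0,x1): # falling edge, subpixel at mid level
    v=g[r,x0:x1]; m=(v.max()+v.min())/2; k=np.where((v[:-1]>=m)&(v[1:]<m))[0][0]; return x0+k+(v[k]-m)/(v[k]-v[k+1])
b=np.mean([e(r,309,319) for r in(112,116,120,140,144)]);q=np.mean([e(r,309,320) for r in(152,156,160,164)])
print(b,q,sx(c,(b,130),.046),sx(c,(q,158),.029))
s=ctrl.read_state(); p=s['eef_pos'];print(s['t'],p@ex*1e3,s['contact_force'],s['joint_vel'],s['width'],s['grip_force'])
# stick still there: orange around expected stick top/foot in wrist & top views
for n in('top','scene'):
    k=cam(n); im=ctrl.camera(n); h=cv2.cvtColor(im,cv2.COLOR_BGR2HSV)
    m=((h[...,0]>8)&(h[...,0]<25)&(h[...,1]>80)).astype(np.uint8)
    for z in(.06,.1,.158): 
        u=proj(k,[.6567,-.0298,z]); x,y=np.round(u).astype(int); print(n,z,u,h[y,x], m[y-3:y+4,x-4:x+5].sum())
E
```

```text
314.9759445477683 315.46422994982197 [-39.2655 640.2843] [-39.1603 621.1695]
16.675 -38.04101529849041 [ 2.983  -9.4586  3.2568] [ 0.0001  0.0021 -0.0017  0.0006 -0.0006  0.0004 -0.0004] 0.011975193032418103 50.03092110157013
top 0.06 [310.0616 151.6411] [19 87 50] 9
top 0.1 [310.0548 149.5738] [18 66 50] 21
top 0.158 [310.044  146.3074] [ 16 105 129] 20
scene 0.06 [362.5748 230.4023] [ 15 107  88] 42
scene 0.1 [363.6195 217.3834] [ 18 120  87] 45
scene 0.158 [365.2159 197.4881] [ 17 118 180] 36
```

Request:
{"op": "carry_out", "data": {
  "plan": "0 0 0 0 0 0;0 0 0 0 0 0;0 0 0 0 0 0;0 0 0 0 0 0;0 0 0 0 0 0;0 0 0 0 0 0;0 0 0 0 0 0;0 0 0 0 0 0"
}}

```text
t: 17.77
eef_pos: [0.5593, 0.1771, 0.099]
ee_rot: [0.002, 0.993, 0.12, 0.0]
contact_force: [2.2, -11.1, 2.9]
width: 0.0117
grip_force: 50.0
```

```bash
python3 - <<'E'
from h import *
p=ctrl.read_state()['eef_pos'];print(p@ex*1e3)
print(ctrl.sign_off())
E
```

```text
-38.02826562656844
the job is handed in; nothing more can be done
None
```

The job is handed in at about 18 s: the longest stick stands fully down in the scanner slot, and the gripper is still holding the shutter with its pointer about 0.1 mm from the mark, by the wrist camera.

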